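# Load the reference disc into the fabric thickness gauge with the flat paddle

## Robot

A 6-joint arm with a two-finger parallel gripper is mounted at the origin on the work surface. World frame = base frame: x ahead of the robot, y to its left, z up, the work surface at z = 0. Lengths are in m, angles in rad, forces in N, time in s.
With the tool pointing down it reaches from about 0.4 to 0.825 m from the base axis. Payload 7 kg.
Tool frame: the origin (TCP) lies on the centre line of the jaws, within the pads' length; the fingertips stand 11 mm ahead of it and the grasp point (between the pads) lies 8 mm behind it (robot.tip_reach is the distance from the TCP to the fingertips, in m); z points along the fingers, y is the line along which they close (so a half turn about z gives the same grasp; the last joint's range is limited). The gripper opens to 88 mm and grips with 3 to 60 N. Pads are 19 mm wide; open, the fingers measure 130 mm over their backs; the gripper's body (78 mm by 193 mm) begins 47 mm behind the grasp point.
Start: joints at [-0.998, 0.359, 0.012, 0, -1.224, -0.288], TCP at [0.19, -0.648, 0.238] pointing down, gripper open.
Joint ranges: [-3.07, 3.07], [-1.43, 2.12], [-1.02, 1.25], [-3.03, 1.67], [-3.05, -0], [-3.03, 3.03]. Speed limits (rad/s): [2.39, 2.39, 3.01, 3.14, 3.14, 3.14].

## Interface

Orientations are given as [roll, pitch, yaw] about the fixed x, y, z axes, in that order (R = Rz(yaw) Ry(pitch) Rx(roll)).
In Python, from bench import robot gives the robot as it stands. The module is installed in compiled form; this text tells all that it offers.
- The arm moves only by the shell command python3 -m creep 'ROWS' [OPENING] [FORCE]. ROWS is JSON, one flat list of numbers, 4 for each row, row after row: the shift along the tool's x, y, z in mm, then the turn about the tool's z in degrees. A call has 1 to 10 rows; each row shifts and turns the commanded pose from where the row before left it, along the tool's axes as they then stand; what a row does not reach is not made up. A row lasts 1/10 s, in which the tool goes at most 50 mm and 8.59 degrees, less where a joint would pass 70% of its speed; a pose out of reach is approached as far as the arm can. A call is refused whole if a number of a shift passes 50 or a number of a turn 8.59, either way. A call with a gripper value outside its range is refused whole. OPENING is the finger opening in mm, from 0 to 87.6, set as the call begins (- or left out, the last holds). The fingers move at their own pace and stop on an object; FORCE is the grip in N (left out, the last holds). Time passes only in rows, so rows that do not move let the fingers close. It gives the time, the measured TCP pose, the force, the opening and the grip force at its end, in the units of the state.
- robot.read_state(): the state, without advancing time (a new reading comes with each control period).
- robot.read_camera(name): name is "scene" or "side" or "wrist"; returns a dict with "image" (420x560x3 uint8, red, green, blue), "fx", "fy", "cx", "cy" (pixels), "xyz" and "rotation" of the camera in the world; the wrist camera has in their place "tool_from_camera" (4x4, takes a point from camera to tool coordinates, whose origin is the TCP and whose axes are the flange's). Camera axes: x right, y up, looking along -z (the intrinsics and any distortion apply to the point x, -y, -z); pixel columns grow to the right and rows downward; lengths in m; the calibration is good to about 2 mm. A picture is of the moment at which its call begins: read the wrist's pose just before it. There is no depth.
- robot.sign_off(): hands the job in; it is judged then, once.
The state is a dict: "clock": time; "joints": joint angles; "joint_vel": joint speeds; "effort": joint torques, N m; "position": TCP position; "ee_rot": TCP orientation; "contact_force": force on the tool from outside, world axes, zero at the start; "ft_torque": the same for the moment, N m; "finger_gap": opening from 0.0 (shut) to 1.0 (fully open); "grip_force": force on a finger pad.
Only numpy, scipy, OpenCV 4.12 (cv2) and the standard library are available. Lean on these libraries where they do the work, as an engineer would, in place of code of your own. Each camera call takes 0.05 s, during which the arm holds its last target. There are 200 camera calls.

## Task

Pick up the flat loading paddle by its grip with the polished reference disc lying on its tip, and carry the disc level, never touching it with the gripper, to the thickness gauge. Lower it between the four pins, feel the blade gently down flat onto the anvil, and, with the blade kept resting lightly there, draw it straight back out between the two front pins so that they hold the disc back and it is left flat on the anvil against them. Then lay the paddle back flat on the bench clear of the gauge and let go; leave the other things alone.

Things in the scene. Friction and masses are not known exactly. Their poses are not given: they have to be found in the camera images.
- paddle: Loading paddle, loose, 0.12 kg: flat steel blade 145 x 24 x 3 mm with a black upright block grip. Origin: underside of the blade below the middle of the grip; x along the blade to its tip, z up. The blade runs from x = -30 to +115 mm. It starts flat on the bench with the disc on its tip.
- grip (a point): Middle of the paddle's grip block, 25 mm above the blade's underside. The block is 60 mm long (paddle x), 16 mm wide (y), from 3 to 48 mm above the underside. Pinch it firmly (60 N or more) across y: a load on the tip tends to turn it between the fingers.
- disc: Plain steel reference disc, loose, about 0.09 kg, 50 mm diameter, 6 mm thick. Origin: centre of its underside, z up. It starts lying loose on the blade at about x = +100 mm of the paddle, overhanging the blade on both sides. Keep it within 11 degrees of level at all times; the gripper must not touch it.
- gauge: Thickness gauge, fixed: grey base 130 x 130 x 12 mm reaching from x = -55 to +75 mm. Origin: on the bench on the seat axis; x to the gauge's rear, z up. The paddle enters from the front, tip along +x. A 36 mm wide column, 170 mm high, at x = 58, y = 48 mm carries the dial head, turned to the rear. Never load the gauge with more than 15 N.
- seat (a point): Point on the seat axis, 12 mm above the bench; axes as the gauge's. The disc's centre belongs on this axis. Around it is the round steel anvil, 84 mm diameter, 8 mm thick, rigid. Its height is screw-set and not measured: its flat top lies 26 to 50 mm above the bench; find it by feel.
- front_pins (a point): Point midway between the two front pins, 20 mm before the seat axis, 12 mm above the bench. Pins: 8 mm diameter, 9 mm tall above the anvil's top, at gauge y = +-21 mm (34 mm clear between them for the 24 mm blade). The disc touches both when centred on the seat axis.
- rear_pins (a point): Point midway between the two rear pins, 28 mm behind the seat axis, 12 mm above the bench. Same pins, also at y = +-21 mm. The disc goes in between the four pins from above with 8 mm of play along x: its centre may then lie from x = 0 to +8 mm of the gauge.
- can: Bystander: closed aluminium can, 70 mm diameter, 60 mm high. Origin: centre of its underside.
- bottle: Bystander: white plastic bottle, 60 mm diameter, 150 mm high. Origin: centre of its underside.
- roller: Bystander: black rubber ring lying flat, 64 mm outside, 44 mm inside diameter, 22 mm high. Origin: centre of its underside.
- screwdriver: Bystander: screwdriver lying on the bench. Origin: on the bench below its middle.
Things that resemble listed ones, but are neither listed nor needed, are in the scene too. There is more than one size of the paddle; the one meant has the size given above. Several things have the shape of the disc; the one meant has the colours described above.

How it is judged:
By the outcome, as a careful person would: the job done as asked, in the order asked, and still so for the second after the job is handed in, with the robot touching nothing.
It also fails if it takes over 72 s, if anything falls off the work surface, if the arm or the gripper's body presses on something with over 40 N, if the wrist force passes 120 N, or if a joint passes its speed limit or range.

## Working session

There is one attempt and no reset: what is moved stays moved. The work goes in short steps, Python scripts to look and compute and a shell command to move; the robot and the scene stay as the last step left them, time stands still between calls to the robot, and variables do not carry over. Pictures are saved under pics/ and viewed, at most 10 in all, crops included, and the job is handed in when it is done.

```bash
mkdir -p pics; cat > h.py <<'E'
import numpy as np, cv2
from bench import robot
from scipy.spatial.transform import Rotation as R
def cam(n):
    s=robot.read_state(); c=robot.read_camera(n)
    if n=="wrist":
        T=np.array(c["tool_from_camera"]); Rt=R.from_euler('xyz',s["ee_rot"]).as_matrix()
        c["R"]=Rt@T[:3,:3]; c["p"]=Rt@T[:3,3]+np.array(s["position"])
    else:
        r=np.array(c["rotation"],float); c["R"]=r if r.shape==(3,3) else R.from_euler('xyz',r).as_matrix(); c["p"]=np.array(c["xyz"])
    return c
def ray(c,u,v):
    d=c["R"]@np.array([(u-c["cx"])/c["fx"],-(v-c["cy"])/c["fy"],-1]); return c["p"],d
def onz(c,u,v,z):
    p,d=ray(c,u,v); return p+d*(z-p[2])/d[2]
def proj(c,P):
    q=c["R"].T@(np.array(P)-c["p"]); return c["cx"]+c["fx"]*q[0]/-q[2], c["cy"]-c["fy"]*q[1]/-q[2]
def save(c,n): cv2.imwrite(f"pics/{n}.png",cv2.cvtColor(c["image"],cv2.COLOR_RGB2BGR))
E
python3 - <<'E'
from h import *
import pickle
ims=[]
for n in("scene","side"):
    c=cam(n); ims.append(c); save(c,n); print(n,c["p"],c["R"].round(3).tolist(),c["fx"],c["cx"],c["cy"],[k for k in c])
pickle.dump(ims,open("c0.pkl","wb"))
s=robot.read_state();print(s)
E
```

```text
scene [1.36360464 0.08284447 0.72754636] [[-0.095, -0.62, 0.779], [0.995, -0.076, 0.061], [0.022, 0.781, 0.624]] 425.3701572249227 278.8624975584409 208.38472943786698 ['image', 'fx', 'fy', 'cx', 'cy', 'xyz', 'rotation', 'R', 'p']
side [0.51222193 1.03029086 0.77269149] [[-0.999, 0.012, -0.038], [-0.038, -0.571, 0.82], [-0.012, 0.821, 0.571]] 512.6421907796506 278.344810566498 218.01596351112573 ['image', 'fx', 'fy', 'cx', 'cy', 'xyz', 'rotation', 'R', 'p']
{'clock': 0.1, 'joints': array([-9.97882773e-01,  3.59342067e-01,  1.11644304e-02, -3.02493584e-04,
       -1.22411912e+00, -2.88089537e-01]), 'joint_vel': array([-1.00542878e-03, -5.15147010e-04,  2.33659693e-03, -5.49436993e-04,
        1.39456644e-03, -2.08032249e-05]), 'effort': array([-3.03389599e-03, -5.84162772e+01,  2.93748629e+01,  7.01565385e+00,
        1.01312526e-02, -7.38019548e-05]), 'position': array([ 0.18951585, -0.6474114 ,  0.2367062 ]), 'ee_rot': array([ 3.14007326e+00, -1.53682245e-04, -2.85687151e+00]), 'contact_force': array([-0.34409376, -0.45305728,  0.50008631]), 'ft_torque': array([0.07288336, 0.10497999, 0.01789207]), 'grip_force': 0.0, 'finger_gap': 1.0001023452123217}
```

View pics/scene.png

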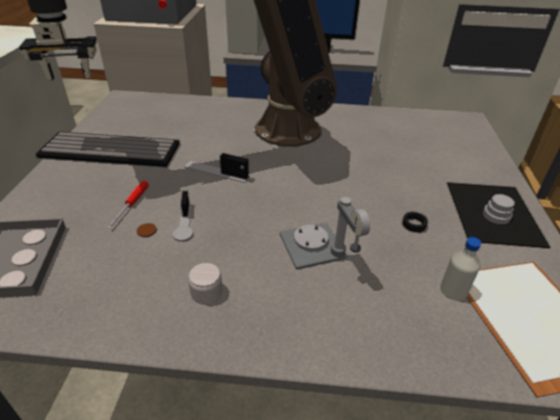

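View pics/side.png

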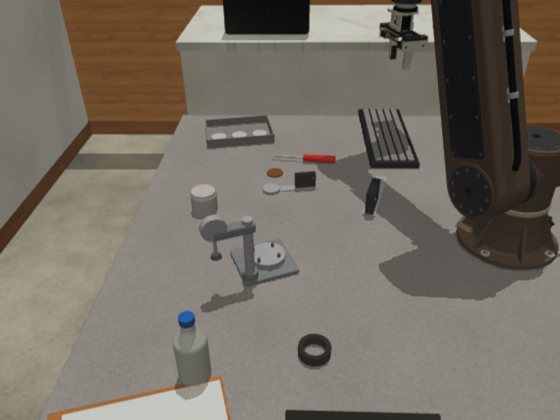

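The scene view shows the paddle with disc at about (183,234) and its grip at (185,205), with the gauge anvil at (311,237) and its column at (340,240). A larger paddle lies at (235,166), and there is a brown decoy disc at (147,230). In the side view the disc is at (271,188), the grip at (305,180) and the anvil at (268,255).

```bash
python3 - <<'E'
from h import *
import pickle
a,b=pickle.load(open("c0.pkl","rb"))
f=lambda c,u,v,z:onz(c,u,v,z)[:2].round(3)
print("disc",f(a,183,234,.008),f(b,271,188,.008)," grip",f(a,185,205,.025),f(b,305,180,.025))
print("base corners",[f(a,*p,.012) for p in((280,238),(322,225),(298,264))],[f(b,*p,.012) for p in((231,258),(285,243),(297,264))])
for z in(.026,.038,.05): print("anvil",z,f(a,311,237,z),f(b,268,255,z))
print("column foot",f(a,339,250,.012),f(b,250,273,.012))
for n,c in(("za",a),("zb",b)):
    x,y=((270,190) if n=="za" else (190,210)); 
    cv2.imwrite(f"pics/{n}.png",cv2.resize(cv2.cvtColor(c["image"],cv2.COLOR_RGB2BGR)[y:y+90,x:x+120],None,fx=6,fy=6,interpolation=cv2.INTER_CUBIC))
E
```

```text
disc [ 0.597 -0.216] [ 0.59  -0.216]  grip [ 0.502 -0.235] [ 0.493 -0.234]
base corners [array([0.587, 0.027]), array([0.525, 0.13 ]), array([0.671, 0.077])] [array([0.667, 0.105]), array([0.542, 0.044]), array([0.513, 0.123])]
anvil 0.026 [0.59  0.103] [0.58  0.109]
anvil 0.038 [0.603 0.103] [0.579 0.124]
anvil 0.05 [0.616 0.102] [0.578 0.138]
column foot [0.613 0.172] [0.618 0.157]
```

View pics/za.png

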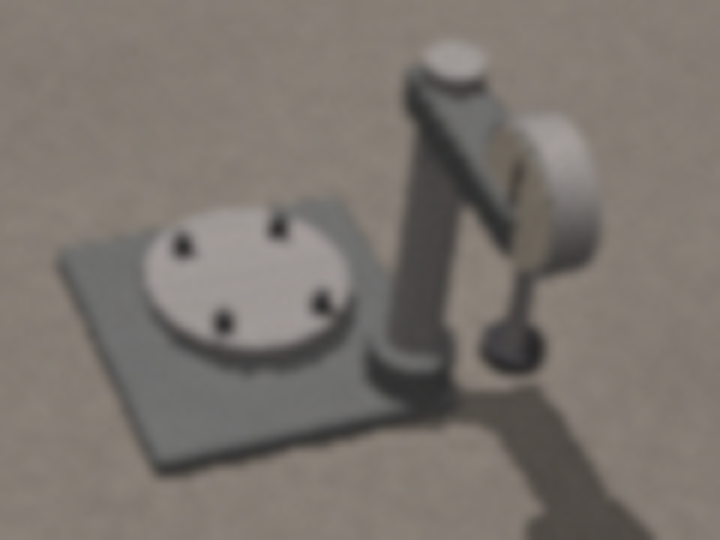

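In the enlarged scene crop (offset 270,190, ×6) the base corners are at (60,258), (160,470) and (335,200). The pins are at (183,247), (278,228), (321,304) and (224,324), and the column is at the lower right. So the gauge x axis has a yaw of about 27°, with the front facing the robot. Next I move above the paddle for a close look.

```bash
python3 -m creep '[-29,22,0,0,-29,22,0,0,-29,22,0,0,-29,22,0,0,-29,22,0,0,-29,22,0,0,-29,22,0,0,-29,22,0,0,-29,22,0,0,-29,22,0,0]'; python3 -m creep '[-29,22,0,0,-29,22,0,0,-29,22,0,0,-29,22,0,0,0,0,0,5.3,0,0,0,0,0,0,0,0]'
cat >> h.py <<'E'
def togo(x,y,z=None,yaw=None):
    """tool-frame shift (mm) at present orientation, then turn (deg)"""
    s=robot.read_state(); p=np.array(s["position"]); yw=s["ee_rot"][2]
    d=np.array([x,y,p[2] if z is None else z])-p
    t=R.from_euler('xyz',s["ee_rot"]).as_matrix().T@d*1e3
    turn=None if yaw is None else (-(yaw-np.degrees(yw))+180)%360-180
    print("shift",t.round(1),"turn",turn)
E
python3 - <<'E'
from h import *
c=cam("wrist"); save(c,"w1"); print(c["p"],c["R"].round(2).tolist(),c["fx"]); 
import pickle; pickle.dump(c,open("w1.pkl","wb"))
E
```

```text
clock: 1.1
position: [0.4067, -0.3537, 0.2374]
ee_rot: [3.141, -0.0, -2.857]
contact_force: [0.8, 0.1, 0.3]
finger_gap: 0.996
grip_force: 0.0
clock: 1.8
position: [0.4924, -0.2382, 0.2373]
ee_rot: [3.141, -0.001, -2.947]
contact_force: [-0.2, 0.8, 0.1]
finger_gap: 1.003
grip_force: 0.0
[ 0.42313523 -0.25175829  0.38493079] [[-0.19, -0.95, -0.26], [0.98, -0.19, -0.05], [0.0, -0.27, 0.96]] 289.5493800244446
```

View pics/w1.png

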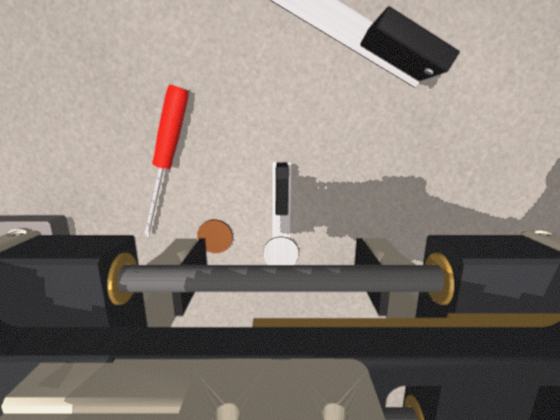

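The wrist view shows the paddle running vertically. The grip block spans rows 163–215 at column 282, the polished disc is at (281,251), and the brown disc sits beside it at (215,236).

```bash
python3 - <<'E'
from h import *
import pickle
c=pickle.load(open("w1.pkl","rb")); g=cv2.cvtColor(c["image"],cv2.COLOR_RGB2GRAY)
# block: dark pixels in window; disc: bright
w=g[155:232,265:293]; n,l,st,ce=cv2.connectedComponentsWithStats((w<60).astype(np.uint8)); i=1+st[1:,4].argmax()
print("block",st[i],ce[i]+[265,155]); pts=np.argwhere(l==i)[:,::-1].astype(np.float32)+[265,155]
print(cv2.minAreaRect(pts.astype(np.float32)))
w=g[225:270,255:305]; n,l,st,ce=cv2.connectedComponentsWithStats((w>200).astype(np.uint8)); i=1+st[1:,4].argmax(); print("disc",st[i],ce[i]+[255,225])
d=onz(c,*(st[i][:2]+st[i][2:4]/2+[255,225]),.009); print("disc",d)
for v in range(150,262,6): print(v,g[v,262:304:2])
E
```

```text
block [ 11  16  12  43 405] [281.51851852 194.81234568]
((281.7802429199219, 192.09268188476562), (10.960580825805664, 42.10995101928711), 1.9091525077819824)
disc [  8  13  35  27 778] [280.22107969 251.86632391]
disc [ 0.58803629 -0.2186671   0.009     ]
150 [199 198 196 197 185 190 189 191 187 185 184 194 191 189 189 196 190 190
 186 188 190]
156 [192 193 195 190 191 192 193 189 192 194 198 198 192 190 191 185 187 192
 195 187 184]
162 [194 196 195 196 207 207 226 172 106 113 110  94 114 202 201 183 184 188
 187 185 187]
168 [193 195 193 187 194 217 229  78  58  65  63  63  59  88 158 129 125 124
 160 193 191]
174 [199 191 185 186 190 214 227  80  61  64  62  63  63  84 156 126 125 126
 149 187 192]
180 [194 192 194 190 187 210 227  71  44  47  47  48  44 104 161 129 125 128
 125 127 127]
186 [195 191 188 187 189 211 229  72  42  34  49  46  46 102 163 126 126 128
 128 122 126]
192 [197 196 191 190 190 213 226  68  44  40  53  47  40 108 152 130 124 130
 130 127 128]
198 [195 194 196 201 201 216 226  69  46  36  43  42  42 107 155 128 126 129
 127 125 127]
204 [193 190 196 198 199
[... 185 characters left out ...]
5 235 226 229 174 158 160 162 163 142 126 131 136
 128 126 129]
222 [194 200 201 196 197 214 233 229 229 203 162 165 167 165 138 131 135 134
 133 130 129]
228 [196 191 197 194 194 217 232 229 225 188 165 165 163 162 139 131 132 128
 128 128 128]
234 [199 192 197 199 202 216 231 230 230 230 226 228 223 207 207 197 191 190
 201 189 197]
240 [194 197 194 173 175 223 231 232 229 228 232 228 230 225 186 131 145 191
 192 189 196]
246 [187 190 223 224 226 228 230 227 228 228 230 227 227 227 229 231 230 188
 175 192 188]
252 [189 220 225 224 228 227 231 227 227 226 228 228 227 226 228 229 229 224
 165 185 194]
258 [198 216 224 224 226 225 229 228 225 226 228 226 226 227 228 227 229 219
 187 192 195]
```

```bash
python3 - <<'E'
from h import *
import pickle
c=pickle.load(open("w1.pkl","rb"))
A=onz(c,282.3,177,.048);B=onz(c,281.9,215,.048);C=onz(c,275.5,200,.048);D=onz(c,288.5,200,.048)
print(A,B,np.linalg.norm(B-A),np.linalg.norm(C-D),"centre",(A+B)/2)
print("rear face bottom",onz(c,282,162,.003))
print("blade back",onz(c,279,160.5,.003))
E1=onz(c,272,222,.003);F=onz(c,289,222,.003);print("blade w",np.linalg.norm(E1-F)," mid",(E1+F)/2)
d=onz(c,280.5,251.5,.009); m=(A+B)/2;print("yaw",np.degrees(np.arctan2(*(d-m)[[1,0]])), np.linalg.norm((d-m)[:2]), np.degrees(np.arctan2(*(B-A)[[1,0]])))
togo(m[0],m[1],.035,None)
E
```

```text
[ 0.4776504  -0.23833234  0.048     ] [ 0.52344213 -0.22972433  0.048     ] 0.04659378164527867 0.015584420677085797 centre [ 0.50054627 -0.23402833  0.048     ]
rear face bottom [ 0.46554846 -0.24079398  0.003     ]
blade back [ 0.4643907  -0.24503047  0.003     ]
blade w 0.023591878167204424  mid [ 0.54717127 -0.22671163  0.003     ]
yaw 9.958314449105439 0.08882832302777807 10.64631974721355
shift [ -9.    2.7 202.4] turn None
```

```bash
python3 -m creep '[-2.5,2,30,0.5,0,0,35,0,0,0,35,0,0,0,30,0,0,0,20,0,0,0,10,0,0,0,0,0,0,0,0,0]' 36
python3 - <<'E'
from h import *
c=cam("wrist"); save(c,"w2"); togo(.4945,-.2357,.019,-169.4)
E
```

```text
clock: 2.65
position: [0.4953, -0.2362, 0.0784]
ee_rot: [-3.141, 0.001, -2.958]
contact_force: [-0.1, 0.3, 0.6]
finger_gap: 0.416
grip_force: 0.0
shift [ 1.1  0.7 59.8] turn -0.06830662406915167
```

View pics/w2.png

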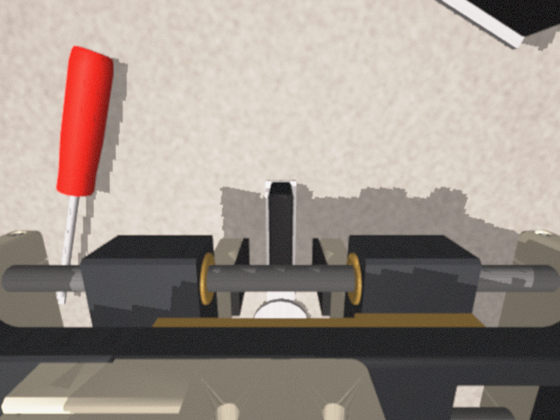

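The block at column 281 is centred between the pads (inner edges at columns 249 and 314). I descend and grip.

```bash
python3 -m creep '[1,0.5,20,0,0,0,20,0,0,0,14,0,0,0,5,0,0,0,0,0,0,0,0,0]'; python3 -m creep '[0,0,0,0,0,0,0,0,0,0,0,0,0,0,0,0]' 20 10;python3 -m creep '[0,0,0,0,0,0,0,0,0,0,0,0,0,0,0,0]' 12 10;  python3 -m creep '[0,0,0,0,0,0,0,0,0,0,0,0,0,0,0,0]' 10 60
```

```text
clock: 3.3
position: [0.4945, -0.2355, 0.0196]
ee_rot: [-3.141, 0.002, -2.958]
contact_force: [0.3, -0.2, 0.3]
finger_gap: 0.41
grip_force: 0.0
clock: 3.7
position: [0.4938, -0.2354, 0.0188]
ee_rot: [-3.141, 0.0, -2.958]
contact_force: [1.2, -0.0, 0.5]
finger_gap: 0.234
grip_force: 0.0
clock: 4.1
position: [0.4938, -0.2355, 0.0187]
ee_rot: [-3.141, 0.0, -2.958]
contact_force: [0.3, -0.1, 1.8]
finger_gap: 0.185
grip_force: 10.0
clock: 4.5
position: [0.4938, -0.2355, 0.0187]
ee_rot: [-3.141, 0.0, -2.958]
contact_force: [-0.1, -1.4, 4.2]
finger_gap: 0.18
grip_force: 60.0
```

```bash
python3 -m creep '[0,0,-1,0,0,0,-2,0,0,0,-4,0,0,0,-6,0,0,0,-8,0,0,0,-8,0,0,0,-6,0,0,0,-4,0,0,0,-2,0,0,0,0,0]'
python3 - <<'E'
from h import *
for n in("scene","side"):
    c=cam(n); save(c,n+"2")
    import pickle; pickle.dump(c,open(n+"2.pkl","wb"))
a=cv2.imread("pics/scene2.png")[170:270,130:250]; b=cv2.imread("pics/side2.png")[140:240,240:360]
cv2.imwrite("pics/lift.png",np.hstack([cv2.resize(i,None,fx=3.3,fy=3.3,interpolation=2) for i in(a,b)]))
E
```

```text
clock: 5.5
position: [0.4939, -0.2354, 0.0599]
ee_rot: [-3.141, 0.001, -2.958]
contact_force: [0.4, 0.9, -2.2]
finger_gap: 0.182
grip_force: 60.0
```

View pics/lift.png

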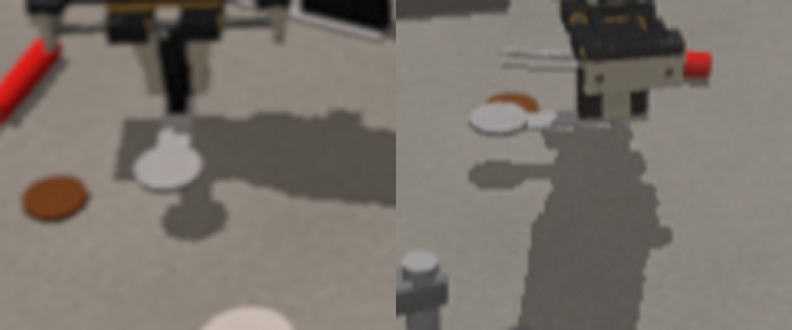

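The paddle is lifted level with the disc on its tip (disc at (167,165) in the left crop and (500,118) in the right). I carry it high past the gauge so the wrist camera looks down on the gauge.

```bash
python3 -m creep '[-2,3,-2,0,-5,7,-5,0,-8,11,-8,0,-11,15,-11,0,-14,18,-13,0,-15,20,-14,0,-15,20,-14,0,-15,20,-14,0,-15,20,-14,0,-15,20,-14,0]';python3 -m creep '[-15,20,-14,0,-15,20,-14,0,-15,20,-14,0,-15,20,-14,0,-15,20,-14,0,-15,20,-14,0,-15,20,-14,0,-12,16,-12,-1,-9,12,-9,-1,-6,8,-6,-2]';python3 -m creep '[-3,4,-3,-3,-1,1,-1,-3,0,0,0,-3,0,0,0,-2,0,0,0,-1,0,0,0,0,0,0,0,0]'
python3 - <<'E'
from h import *
import pickle
c=cam("wrist"); save(c,"w3"); pickle.dump(c,open("w3.pkl","wb"))
E
```

```text
clock: 6.6
position: [0.5793, -0.0608, 0.17]
ee_rot: [3.142, 0.001, -2.957]
contact_force: [0.8, -0.1, -2.3]
finger_gap: 0.18
grip_force: 60.0
clock: 7.6
position: [0.676, 0.1367, 0.2947]
ee_rot: [3.141, 0.001, -2.885]
contact_force: [1.0, 0.3, -2.1]
finger_gap: 0.176
grip_force: 60.0
clock: 8.3
position: [0.6782, 0.1405, 0.2977]
ee_rot: [3.142, 0.0, -2.679]
contact_force: [-0.4, 0.1, -2.8]
finger_gap: 0.179
grip_force: 60.0
```

View pics/w3.png

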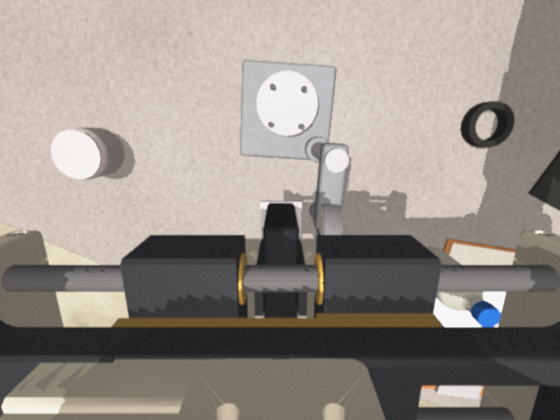

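The wrist view shows the gauge from above, with base corners near (244,61), (335,67), (241,155) and (326,160). The pins are at (273,88), (304,90), (301,126) and (271,125), and the anvil centre is at (287,103).

```bash
python3 - <<'E'
from h import *
import pickle
c=pickle.load(open("w3.pkl","rb")); im=c["image"]; g=cv2.cvtColor(im,cv2.COLOR_RGB2GRAY)
# edges of base: subpixel by gradient along scanlines
def edge(p0,p1,n=60):
    t=np.linspace(0,1,n); u=p0[0]+t*(p1[0]-p0[0]); v=p0[1]+t*(p1[1]-p0[1])
    s=cv2.remap(cv2.GaussianBlur(im,(3,3),0).astype(np.float32),u.astype(np.float32)[None],v.astype(np.float32)[None],1)[0]
    d=np.abs(np.gradient(s[:,0]-s[:,2],axis=0)); i=d.argmax(); return u[i],v[i]
def line(ps):
    P=np.array([onz(c,*p,.012)[:2] for p in ps]); l=cv2.fitLine(P.astype(np.float32),cv2.DIST_HUBER,0,.001,.001).ravel(); r=np.abs((P-l[2:])@[-l[1],l[0]]).max(); return l,r
top=line([edge((u,52),(u,75)) for u in range(252,328,6)]); left=line([edge((232,v),(252,v)) for v in range(70,148,6)])
right=line([edge((322,v),(345,v)) for v in range(74,130,6)]); bot=line([edge((u,145),(u,168)) for u in range(248,300,6)])
for n,(l,r) in zip("top left right bot".split(),(top,left,right,bot)): print(n,l.round(4),np.degrees(np.arctan2(l[1],l[0])).round(1),r.round(4))
def X(a,b): return a[2:]+a[:2]*np.linalg.solve(np.c_[a[:2],-b[:2]],b[2:]-a[2:])[0]
T,L,Rr,B=[q[0] for q in(top,left,right,bot)]
co=[X(T,L),X(T,Rr),X(B,L),X(B,Rr)]; print("corners",np.round(co,4)); 
print("sizes",[np.linalg.norm(co[i]-co[j]).round(4) for i,j in((0,1),(2,3),(0,2),(1,3))])
w=(g[75:140,258:318]<140).astype(np.uint8); n,l,st,ce=cv2.connectedComponentsWithStats(w)
pins=[ce[i]+[258,75] for i in range(1,n) if 4<st[i,4]<80]; print("pins",np.round(pins,1))
(e,ax,an)=cv2.fitEllipse(max(cv2.findContours((g[60:145,250:325]>205).astype(np.uint8),0,1)[0],key=len)); print("anvil",np.array(e)+[250,60],ax)
for h in(.026,.038,.05): print(h,[onz(c,*p,h+.006)[:2].round(4) for p in pins],onz(c,*(np.array(e)+[250,60]),h)[:2].round(4))
E
```

```text
top [ 0.3847 -0.9231  0.5375  0.0722] -67.4 0.0007
left [0.9193 0.3935 0.6161 0.0471] 23.2 0.0007
right [0.9245 0.3813 0.5508 0.1589] 22.4 0.0005
bot [ 0.3875 -0.9219  0.6582  0.1169] -67.2 0.0006
corners [[0.5583 0.0224]
 [0.5086 0.1415]
 [0.6766 0.0731]
 [0.6273 0.1905]]
sizes [np.float32(0.1291), np.float32(0.1273), np.float32(0.1287), np.float32(0.1283)]
pins [[272.5  86.8]
 [303.7  89. ]
 [270.4 124.2]
 [300.7 126.1]
 [309.  127. ]
 [310.6 138.6]]
anvil [286.21360016 102.02223206] (60.49311065673828, 64.36206817626953)
0.026 [array([0.5734, 0.0767]), array([0.5573, 0.1151]), array([0.6175, 0.0952]), array([0.6012, 0.1336]), array([0.5971, 0.1443]), array([0.6099, 0.1536])] [0.5817 0.1015]
0.038 [array([0.5746, 0.0777]), array([0.5589, 0.1149]), array([0.6175, 0.0956]), array([0.6016, 0.1328]), array([0.5976, 0.1433]), array([0.61  , 0.1523])] [0.5827 0.1017]
0.05 [array([0.5758, 0.0786]), array([0.5606, 0.1147]), array([0.6174, 0.096 ]), array([0.602 , 0.1321]), array([0.5982, 0.1422]), array([0.6102, 0.151 ])] [0.5836 0.1019]
```

```bash
python3 -m creep '[4,1,0,0,9,1,0,0,14,1,0,0,19,1,0,0,22,1.5,0,0,22,1.5,0,0,22,1.5,0,0,22,1.5,0,0,20,1,0,0,16,1,0,0]';python3 -m creep '[11,1,0,0,7,1,0,0,4,0.5,2,0,0.5,0.5,5,1,0,0,9,2,0,0,12,0.8,0,0,15,0,0,0,18,0,0,0,18,0,0,0,18,0]';python3 -m creep '[0,0,18,0,0,0,18,0,0,0,15,0,0,0,12,0,0,0,9,0,0,0,6,0,0,0,4,0,0,0,2,0,0,0,0,0,0,0,0,0]'
python3 - <<'E'
from h import *
import pickle
togo(.4991,.0677,.10,-157.3)
P=[]
for n in("scene","side"):
    c=cam(n); pickle.dump(c,open(n+"3.pkl","wb")); P.append(c["image"][:,:,::-1])
a=P[0][190:280,260:380]; b=P[1][210:300,200:320]
cv2.imwrite("pics/hov.png",np.hstack([cv2.resize(i,None,fx=3.3,fy=3.3,interpolation=2) for i in(a,b)]))
E
```

```text
clock: 9.35
position: [0.5192, 0.0743, 0.298]
ee_rot: [3.141, 0.001, -2.679]
contact_force: [0.0, -0.6, -1.9]
finger_gap: 0.179
grip_force: 60.0
clock: 10.35
position: [0.4994, 0.0678, 0.1988]
ee_rot: [-3.142, -0.001, -2.745]
contact_force: [-0.1, 0.2, -2.1]
finger_gap: 0.183
grip_force: 60.0
clock: 11.35
position: [0.4997, 0.0679, 0.117]
ee_rot: [3.142, 0.001, -2.745]
contact_force: [0.5, 0.5, -1.8]
finger_gap: 0.181
grip_force: 60.0
shift [ 0.6  0.  17. ] turn 0.020154766250385592
```

View pics/hov.png

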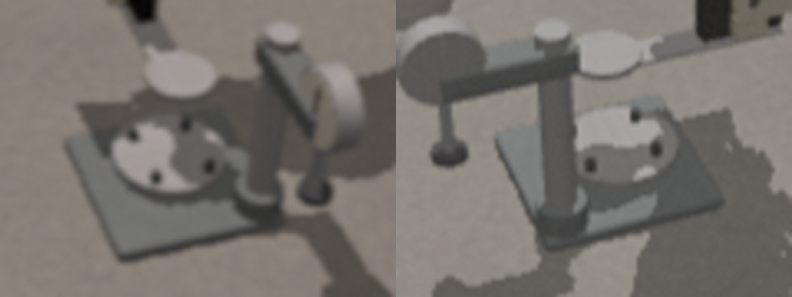

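In the hover picture the left crop (scene) shows the disc at (180,73), above the pins at (133,133), (187,124), (157,178) and (210,166). The right crop (side) shows the disc partly hidden behind the column at (605,54). I check the offset in the same view.

```bash
python3 - <<'E'
from h import *
import pickle
a=pickle.load(open("scene3.pkl","rb")); b=pickle.load(open("side3.pkl","rb"))
G=np.array([[np.cos(np.radians(22.7)),np.sin(np.radians(22.7))],[-np.sin(np.radians(22.7)),np.cos(np.radians(22.7))]]); S=np.array([.584,.1032])
f=lambda c,u,v,z:(G@(onz(c,u,v,z)[:2]-S)*1e3).round(1)
A=lambda x,y:(x/3.3+260-.35,y/3.3+190-.35)
g=a["image"]; 
print("disc gauge-frame",f(a,*A(180,74),.107))
for h in(.026,.032,.038,.044,.05): print(h,[f(a,*A(*p),h+.006) for p in((133,133),(187,124),(157,178),(210,166))], "mean",f(a,*A(171.8,150.2),h+.006))
B=lambda x,y:((x-396)/3.3+200-.35,y/3.3+210-.35)
for h in(.026,.032,.038,.044,.05): print("side",h,[f(b,*B(*p),h+.006) for p in((656,147),(635,114),(591,163))])
print("side disc right-end row",f(b,*B(640,54),.107))
w=cv2.cvtColor(g,cv2.COLOR_RGB2GRAY)[200:224,298:330]; print(w[::2,::2])
E
```

```text
disc gauge-frame [ 8.4 -1.7]
0.026 [array([-20.5, -22.3]), array([-19. ,  20.4]), array([ 30.4, -22. ]), array([29.1, 19.7])] mean [ 5.4 -1.1]
0.032 [array([-14.2, -24.9]), array([-12.7,  17.4]), array([ 36.3, -24.5]), array([35. , 16.8])] mean [11.5 -3.9]
0.038 [array([ -7.9, -27.5]), array([-6.4, 14.5]), array([ 42.1, -27.1]), array([40.8, 13.8])] mean [17.6 -6.6]
0.044 [array([ -1.6, -30. ]), array([-0.1, 11.6]), array([ 48. , -29.7]), array([46.7, 10.9])] mean [23.6 -9.3]
0.05 [array([  4.7, -32.6]), array([6.2, 8.6]), array([ 53.9, -32.2]), array([52.6,  8. ])] mean [ 29.7 -12.1]
side 0.026 [array([-22.6,  19.7]), array([-21.7, -20.9]), array([25.2, 19.7])]
side 0.032 [array([-20. ,  26.6]), array([-19.2, -13.6]), array([27.4, 26.7])]
side 0.038 [array([-17.5,  33.6]), array([-16.7,  -6.2]), array([29.5, 33.7])]
side 0.044 [array([-14.9,  40.6]), array([-14.1,   1.1]), array([31.7, 40.7])]
side 0.05 [array([-12.4,  47.6]), array([-11.6,   8.4]), array([33.8, 47.7])]
side disc right-end row [-15.7   9.9]
[[128 111  97  97  97  97 103 125 133 132 131 131 131 133 133 131]
 [130 126 100  99  98  97  96 110 130 131 131 132 133 133 133 131]
 [129 131 118 135 131 101 100 106 131 132 131 132 131 131 132 132]
 [129 131 126 129 155 148 149 152 153 149 144 134 130 130 130 131]
 [128 128 129 132 152 160 157 158 157 157 157 156 146 133 132 131]
 [130 128 130 144 155 158 158 157 157 157 156 157 159 144 132 133]
 [129 129 128 141 155 157 159 157 157 157 157 157 158 154 128 122]
 [130 131 128 122 152 156 159 159 157 157 157 157 159 141  92  80]
 [131 132 125 103 116 149 156 160 159 158 158 159 147 103  79  81]
 [129 104  87  79  77  95 126 141 145 145 140 121  92  80  81  81]
 [115  89  79  80  79  77  75  76  80  81  78  75  79  81  81  82]
 [ 80  92  83  79  80  81  82  82  80  80  81  78  78  78  77  79]]
```

```bash
python3 -m creep '[0.5,0,3,0,0.5,0,6,0,0.5,0,8,0,0,0,8,0,0,0,8,0,0,0,6,0,0,0,4,0,0,0,2,0,0,0,0,0,0,0,0,0]'
python3 - <<'E'
from h import *
import pickle
togo(.4991,.0677,.072,-157.3)
P=[]
for n in("scene","side"):
    c=cam(n); pickle.dump(c,open(n+"4.pkl","wb")); P.append(c["image"][:,:,::-1])
a=P[0][205:265,280:345]; b=P[1][225:285,225:305]
cv2.imwrite("pics/hov2.png",np.hstack([cv2.resize(i,None,fx=5.5,fy=5.5,interpolation=2) for i in(a,b)]))
E
```

```text
clock: 12.45
position: [0.4982, 0.0673, 0.0718]
ee_rot: [-3.142, 0.0, -2.745]
contact_force: [0.4, -0.4, -1.7]
finger_gap: 0.185
grip_force: 60.0
shift [-1.   0.  -0.2] turn 0.022432700706616515
```

View pics/hov2.png

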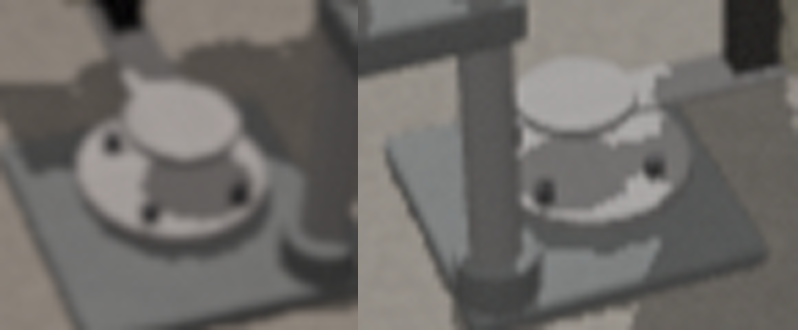

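The left crop (scene) shows the disc's top face centred near (184,117), with pins at (113,143), (150,212) and (239,192). In the right crop (side) the disc's right extreme is at (637,95), with pins at (654,167) and (544,191).

```bash
python3 - <<'E'
from h import *
import pickle
a=pickle.load(open("scene4.pkl","rb")); b=pickle.load(open("side4.pkl","rb"))
t=np.radians(22.7);G=np.array([[np.cos(t),np.sin(t)],[-np.sin(t),np.cos(t)]]); S=np.array([.584,.1032])
f=lambda c,u,v,z:(G@(onz(c,u,v,z)[:2]-S)*1e3).round(1)
def sil(c,zu,x,y):  # predicted crop extremes of the disc at gauge x,y
    q=[]
    for z in(zu,zu+.006):
        for k in np.linspace(0,2*np.pi,90):
            g=G.T@np.array([x+25*np.cos(k),y+25*np.sin(k)])/1e3+S; q.append(proj(c,[*g,z]))
    q=np.array(q);return q.min(0),q.max(0)
for n,c,o,off in(("scene",a,(280,205),0),("side",b,(225,225),358)):
    for x,y in((0,0),(4,0),(8,0)):
        lo,hi=sil(c,.0560,x,y); k=lambda p:((p-o)*5.5+2.25+[off,0]).round(0)
        print(n,x,y,k(lo),k(hi))
    for x,y in((-20,21),(-20,-21),(28,21),(28,-21)):
        for h in(.026,.03):
            g=G.T@np.array([x,y])/1e3+S; print("pin",x,y,h,((np.array(proj(c,[*g,h+.0055]))-o)*5.5+2.25+[off,0]).round(0))
E
```

```text
scene 0 0 [121.  72.] [237. 157.]
scene 4 0 [125.  78.] [240. 163.]
scene 8 0 [128.  83.] [244. 169.]
pin -20 21 0.026 [202. 124.]
pin -20 21 0.03 [203. 117.]
pin -20 -21 0.026 [115. 141.]
pin -20 -21 0.03 [116. 134.]
pin 28 21 0.026 [242. 193.]
pin 28 21 0.03 [243. 186.]
pin 28 -21 0.026 [152. 211.]
pin 28 -21 0.03 [153. 205.]
side 0 0 [525.  55.] [646. 140.]
side 4 0 [516.  57.] [637. 142.]
side 8 0 [507.  59.] [628. 144.]
pin -20 21 0.026 [650. 167.]
pin -20 21 0.03 [649. 160.]
pin -20 -21 0.026 [615. 110.]
pin -20 -21 0.03 [615. 102.]
pin 28 21 0.026 [540. 194.]
pin 28 21 0.03 [540. 186.]
pin 28 -21 0.026 [509. 135.]
pin 28 -21 0.03 [508. 127.]
```

Gauge x needs about -1 mm and y about -0.8 mm, and the anvil top is near 26 mm. I correct that and start lowering.

```bash
python3 -m creep '[0.5,-0.4,2,0,0.5,-0.4,4,0,0,0,4,0,0,0,4,0,0,0,3,0,0,0,2,0,0,0,1,0,0,0,0,0,0,0,0,0]'; python3 -m creep '[0,0,1,0,0,0,1,0,0,0,0,0]';  python3 -m creep '[0,0,0.5,0,0,0,0,0,0,0,0,0]'
```

```text
clock: 13.45
position: [0.4975, 0.0661, 0.0516]
ee_rot: [3.142, 0.0, -2.745]
contact_force: [0.7, 0.1, -1.6]
finger_gap: 0.181
grip_force: 60.0
clock: 13.75
position: [0.4973, 0.066, 0.0495]
ee_rot: [3.142, -0.0, -2.745]
contact_force: [-0.1, -0.1, -2.2]
finger_gap: 0.181
grip_force: 60.0
clock: 14.05
position: [0.4974, 0.0661, 0.0491]
ee_rot: [-3.142, -0.0, -2.745]
contact_force: [0.1, 0.2, -2.1]
finger_gap: 0.173
grip_force: 60.0
```

```bash
for i in 1; do python3 -m creep '[0,0,0.5,0,0,0,0.5,0,0,0,0,0]'|egrep 'pos|cont'; python3 -m creep '[0,0,0.5,0,0,0,0.5,0,0,0,0,0]'|egrep 'pos|cont';python3 -m creep '[0,0,0.5,0,0,0,0,0,0,0,0,0]'|egrep 'pos|cont';python3 -m creep '[0,0,0.3,0,0,0,0,0,0,0,0,0]'|egrep 'pos|cont'; done
```

```text
position: [0.4973, 0.0661, 0.048]
contact_force: [-1.0, -0.3, -2.1]
position: [0.4973, 0.066, 0.047]
contact_force: [0.5, -0.2, -2.2]
position: [0.4974, 0.0661, 0.0465]
contact_force: [-0.2, 0.1, -1.9]
position: [0.4974, 0.0661, 0.0463]
contact_force: [0.0, -0.4, -2.3]
```

```bash
python3 -m creep '[0,0,0.4,0,0,0,0,0,0,0,0,0]'|egrep 'pos|cont'; python3 -m creep '[0,0,0.4,0,0,0,0,0,0,0,0,0]'|egrep 'pos|cont';python3 -m creep '[0,0,0.4,0,0,0,0,0,0,0,0,0]'|egrep 'pos|cont';python3 -m creep '[0,0,0.3,0,0,0,0,0,0,0,0,0]'|egrep 'pos|cont'
```

```text
position: [0.4974, 0.0661, 0.0459]
contact_force: [-0.8, -1.1, -2.1]
position: [0.4974, 0.0661, 0.0455]
contact_force: [-1.1, -0.1, -1.3]
position: [0.4974, 0.066, 0.0454]
contact_force: [-3.5, -0.6, 6.1]
position: [0.4974, 0.066, 0.0454]
contact_force: [-4.9, -0.5, 8.4]
```

```bash
python3 -m creep '[0,0,-0.3,0,0,0,0,0,0,0,0,0]'|egrep 'pos|cont|rot';  python3 - <<'E'
from h import *
print(robot.read_state()["ft_torque"])
P=[]
for n in("scene","side"):
    c=cam(n); P.append(c["image"][:,:,::-1])
a=P[0][205:265,280:345]; b=P[1][225:285,225:305]
cv2.imwrite("pics/seat.png",np.hstack([cv2.resize(i,None,fx=5.5,fy=5.5,interpolation=2) for i in(a,b)]))
E
```

```text
position: [0.4974, 0.066, 0.0454]
ee_rot: [-3.142, 0.0, -2.745]
contact_force: [-4.2, -0.5, 7.3]
[-0.08733284  1.07559722  0.02405534]
```

View pics/seat.png

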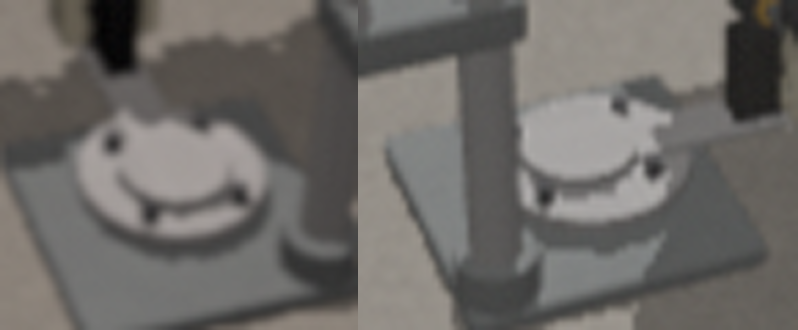

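The disc sits between all four pins, with the blade on the anvil. I ease the force a little.

```bash
python3 -m creep '[0,0,-0.3,0,0,0,0,0,0,0,0,0]'|egrep 'pos|cont';python3 -m creep '[0.5,0,0,0,1,0,0,0,1,0,0,0]'|egrep 'pos|cont'
```

```text
position: [0.4974, 0.0661, 0.0455]
contact_force: [-3.7, -0.4, 5.2]
position: [0.4958, 0.0655, 0.0454]
contact_force: [1.6, 1.2, -0.0]
```

```bash
python3 -m creep '[1,0,0.1,0,1,0,0.1,0,1,0,0,0,1,0,0,0]'|egrep 'pos|cont';python3 -m creep '[1,0,0,0,1,0,0,0,1,0,0,0,1,0,0,0]'|egrep 'pos|cont'
```

```text
position: [0.4918, 0.0638, 0.0454]
contact_force: [1.9, 0.9, 1.7]
position: [0.488, 0.0622, 0.0453]
contact_force: [3.8, 0.6, 2.9]
```

```bash
python3 -m creep '[1.5,0,0,0,1.5,0,0,0,1.5,0,0,0,1.5,0,0,0]'|egrep 'pos|cont';python3 -m creep '[1.5,0,0,0,1.5,0,0,0,1.5,0,0,0,1.5,0,0,0]'|egrep 'pos|cont'; python3 - <<'E'
from h import *
P=[cam(n)["image"][:,:,::-1] for n in("scene","side")]
a=P[0][205:265,280:345]; b=P[1][225:285,225:305]
cv2.imwrite("pics/draw.png",np.hstack([cv2.resize(i,None,fx=5.5,fy=5.5,interpolation=2) for i in(a,b)]))
E
```

```text
position: [0.4823, 0.0598, 0.0453]
contact_force: [2.8, 1.2, 3.3]
position: [0.4768, 0.0575, 0.0453]
contact_force: [4.0, 2.2, 3.5]
```

```bash
python3 -m creep '[1.5,0,0,0,1.5,0,0,0,1.5,0,0,0,1.5,0,0,0]'|egrep 'pos|cont';python3 -m creep '[1.5,0,0,0,1.5,0,0,0,1.5,0,0,0,1.5,0,0,0]'|egrep 'pos|cont'; python3 -m creep '[1.5,0,0,0,1.5,0,0,0,1.5,0,0,0,1.5,0,0,0]'|egrep 'pos|cont'
```

```text
position: [0.4713, 0.0552, 0.0452]
contact_force: [5.2, 2.2, 2.2]
position: [0.4655, 0.0527, 0.0452]
contact_force: [3.4, 2.0, 4.5]
position: [0.4599, 0.0503, 0.0452]
contact_force: [3.8, 1.2, 4.3]
```

```bash
python3 -m creep '[1.5,0,0,0,1.5,0,0,0,1.5,0,0,0,1.5,0,0,0]'|egrep 'pos|cont'; python3 -m creep '[1.5,0,0,0,1.5,0,0,0,1.5,0,0,0,1.5,0,0,0]'|egrep 'pos|cont'; python3 -m creep '[1,0,0,0,0,0,0,0]'|egrep 'pos|cont'
python3 - <<'E'
from h import *
import pickle
a=cam("scene"); b=cam("side"); pickle.dump((a,b),open("draw.pkl","wb"))
t=np.radians(22.7);G=np.array([[np.cos(t),np.sin(t)],[-np.sin(t),np.cos(t)]]); S=np.array([.584,.1032])
s=robot.read_state(); print("TCP gauge",G@(s["position"][:2]-S)*1e3)
g=cv2.cvtColor(a["image"],cv2.COLOR_RGB2GRAY); print(g[216:250:1,292:332:2])
E
```

```text
position: [0.4543, 0.048, 0.0451]
contact_force: [3.8, 0.7, 3.7]
position: [0.4488, 0.0457, 0.0451]
contact_force: [3.8, 0.8, 4.4]
position: [0.4477, 0.0452, 0.0451]
contact_force: [3.1, -0.0, 4.2]
TCP gauge [-148.12773834   -0.87654766]
[[ 79  87 142 159 157 159 151 105  80  80  80  81  80  80  80  80  79  79
   80  81]
 [ 78  79 130 157 157 158 157 119  79  79  82  81  81  81  79  80  81  80
   79  82]
 [ 78  77 111 155 157 158 158 134  84  78  80  81  80  81  80  81  81  81
   80  81]
 [ 81  77  95 146 157 157 159 147  94  78  80  80  81  79  81  81  81  82
   81  80]
 [ 97  83  86 135 157 157 158 154 107  79  79  82  81  80  81  80  80  80
   82  80]
 [120 103  90 119 156 157 158 157 121  83  84  83  80  80  81  81  82  80
   80  79]
 [130 125 109 106 151 156 157 158 137 103 102  92  81  83  83  88  93  87
   80  80]
 [130 134 124  95 141 157 157 159 150 130 128 110  93  95  95 101 111 101
   79  81]
 [131 134 130  92 127 157 157 159 155 143 143 128 106 112 111 112 117 108
   82  79]
 [132 135 133 101 114 154 156 155 148 144 152 137 102 117 117 116 115 112
   89  82]
 [130 134 13
[... 1328 characters left out ...]
  67 107
   82 111]
 [113 105  94 137 155 157 150  86  74 106 109 114 137 155 156 118  95  88
   78 112]
 [113 110  87 112 148 156 147  74  79 141 146 148 155 159 158 146 117  76
   78 112]
 [114 114  96  88 124 149 148  75  87 155 159 158 157 158 155 144 104  68
   86 112]
 [114 116 108  80  91 125 144  96 106 156 158 156 156 154 143 118  78  68
   94 111]
 [114 114 113  89  71  93 122 109 124 151 153 150 146 138 114  85  68  73
  103 106]
 [114 114 114  98  76  71  88  92 113 130 134 129 120 103  82  69  69  84
  110 102]
 [113 113 114 110  94  76  70  71  85  93  95  92  86  74  68  68  80 101
  113  98]
 [113 113 114 114 111  97  78  68  68  70  70  70  68  68  69  74  98 111
  115  93]]
```

The disc has been left behind at the front pins. I finish the draw, lift clear and head back to the paddle's original free spot.

```bash
python3 -m creep '[1.5,0,0,0,2,0,0,0,2,0,0,0,2,0,0,0,2,0,-1,0,1,0,-3,0,0,0,-10,0,0,0,-20,0,0,0,-25,0,0,0,-18,0]'; python3 -m creep '[7.2,-34.6,0,0,7.2,-34.6,0,0,7.2,-34.6,0,0,7.2,-34.6,0,0,7.2,-34.6,0,0,7.2,-34.6,0,0,7.2,-34.6,0,0,7.2,-34.6,0,0,0,0,0,6.1,0,0,0,6.1]'; python3 -m creep '[0,0,0,0,0,0,0,0]'
python3 - <<'E'
from h import *
import pickle
togo(.4938,-.2355,.019,-169.5)
a=cam("scene"); b=cam("side"); pickle.dump((a,b),open("after.pkl","wb"))
t=np.radians(22.7);G=np.array([[np.cos(t),np.sin(t)],[-np.sin(t),np.cos(t)]]); S=np.array([.584,.1032])
# predicted disc silhouette vs gray profiles
def sil(c,x,y):
    q=np.array([proj(c,[*(G.T@np.array([x+25*np.cos(k),y+25*np.sin(k)])/1e3+S),z]) for z in(.0265,.0325) for k in np.linspace(0,6.28,90)]); return q.min(0).round(1),q.max(0).round(1)
for n,c in(("scene",a),("side",b)):
    for x in(0,4): print(n,x,sil(c,x,0))
g=cv2.cvtColor(a["image"],cv2.COLOR_RGB2GRAY); print(g[226:250,296:330:2])
g=cv2.cvtColor(b["image"],cv2.COLOR_RGB2GRAY); print(g[238:266:1,252:290:2])
E
```

```text
clock: 22.45
position: [0.4378, 0.041, 0.1237]
ee_rot: [-3.141, -0.001, -2.745]
contact_force: [0.9, 0.3, -0.5]
finger_gap: 0.183
grip_force: 60.0
clock: 23.45
position: [0.4909, -0.2373, 0.1219]
ee_rot: [3.141, -0.002, -2.965]
contact_force: [0.3, 0.6, -1.5]
finger_gap: 0.179
grip_force: 60.0
clock: 23.65
position: [0.4916, -0.2361, 0.1223]
ee_rot: [3.141, -0.001, -2.955]
contact_force: [-0.0, 0.5, -1.2]
finger_gap: 0.18
grip_force: 60.0
shift [-2.400e+00  1.000e-01  1.033e+02] turn 0.1870746627451183
scene 0 (array([301. , 226.8]), array([321.6, 242.3]))
scene 4 (array([301.6, 227.8]), array([322.2, 243.4]))
side 0 (array([255.5, 244.7]), array([277.2, 260.2]))
side 4 (array([253.9, 245. ]), array([275.5, 260.6]))
[[ 84  83  87  94  96  99  98  99  99  84  53  73  79  73  73  72  75]
 [ 80  86  89  97  99  98  98  98  99  82  51  81  89  79  73  72  73]
 [ 77  87  82  95  97  97  98  97  98  88  69  90  99  89  75  72  72]
 [ 83  83  63  91 101 101  97  97  97  96  91  97 102  98  83  72  72]
 [ 97  83  50 103 124 120 104 100  99  97  98  99 100 100  92  76  72]
 [123  97  57 126 1
[... 2899 characters left out ...]
 149 137  97  91  82  96  74  92 106  87  80
   80]
 [ 75 123 150  80  86  92 100 119 105  88  85  97 105  98 105 102  79  80
   79]
 [ 76 117 148  67  96 128 110  92  89  89  97 105 106 105 106  94  77  80
   80]
 [ 76 110 150  52  95 154 144 129 124  99 104 107 106 106 102  81  78  81
   80]
 [ 76 102 148  53  98 155 154 154 147 103 103 105 105 104  89  75  80  79
   81]
 [ 76  85 133  76 132 155 154 155 149 103 104 104 105  93  77  79  78  80
   81]
 [ 76  74  99  90 148 153 155 155 147 103 103 101  93  80  77  80  79  80
   81]
 [ 77  73  80  84 122 129 142 143 129  96  92  88  81  78  78  79  80  80
   81]
 [ 78  73  79  80  84  88 109 110  93  86  81  82  78  80  81  81  79  80
   80]]
```

The disc silhouette (lower edge at row ~241) matches a disc resting at gauge x ≈ 0 against the front pins. Now I lay the paddle down by feel.

```bash
python3 -m creep '[-2.4,0,10,0,0,0,20,0,0,0,25,0,0,0,20,0,0,0,13,0,0,0,7,0,0,0,3,0,0,0,0,0,0,0,0,0]'|egrep 'pos|cont';python3 -m creep '[0,0,1.5,0,0,0,1,0,0,0,0,0,0,0,0,0]'|egrep 'pos|cont';python3 -m creep '[0,0,1,0,0,0,0,0,0,0,0,0]'|egrep 'pos|cont';python3 -m creep '[0,0,0.5,0,0,0,0,0,0,0,0,0]'|egrep 'pos|cont'; python3 -m creep '[0,0,0.5,0,0,0,0,0,0,0,0,0]'|egrep 'pos|cont'
```

```text
position: [0.4951, -0.2358, 0.0249]
contact_force: [0.8, 0.1, -1.5]
position: [0.4945, -0.2358, 0.0218]
contact_force: [1.3, -0.7, -1.0]
position: [0.4944, -0.2358, 0.0206]
contact_force: [-0.6, 0.1, -1.6]
position: [0.4945, -0.2358, 0.0201]
contact_force: [0.2, -0.0, -0.8]
position: [0.4945, -0.2358, 0.0196]
contact_force: [0.4, -0.4, -1.8]
```

```bash
python3 -m creep '[0,0,0.5,0,0,0,0,0,0,0,0,0]'|egrep 'pos|cont'; python3 -m creep '[0,0,0.4,0,0,0,0,0,0,0,0,0]'|egrep 'pos|cont'; python3 -m creep '[0,0,0.4,0,0,0,0,0,0,0,0,0]'|egrep 'pos|cont'
```

```text
position: [0.4945, -0.2358, 0.0191]
contact_force: [0.2, 0.4, -0.8]
position: [0.4945, -0.2358, 0.0187]
contact_force: [-0.1, 0.1, -2.1]
position: [0.4945, -0.2358, 0.0187]
contact_force: [-2.7, 1.4, 5.2]
```

Contact is made and the paddle is flat on the bench. I release and retreat.

```bash
python3 -m creep '[0,0,-0.2,0,0,0,0,0]' 16 5; python3 -m creep '[0,0,0,0,0,0,0,0,0,0,0,0,0,0,0,0]' 40; python3 -m creep '[0,0,-4,0,0,0,-10,0,0,0,-25,0,0,0,-40,0,0,0,-40,0,0,0,-40,0,0,0,-30,0,0,0,0,0,0,0,0,0]'
python3 - <<'E'
from h import *
c=cam("wrist"); im=c["image"]; g=cv2.cvtColor(im,cv2.COLOR_RGB2GRAY)
w=g[140:235,255:305]; n,l,st,ce=cv2.connectedComponentsWithStats((w<75).astype(np.uint8)); i=1+st[1:,4].argmax(); print("block px",st[i][:4]+[255,140,0,0],onz(c,*(ce[i]+[255,140]),.048))
s=cam("side"); import pickle; b=pickle.load(open("after.pkl","rb"))[1]
d=np.abs(s["image"].astype(int)-b["image"]).sum(2); print("gauge change",d[235:270,235:295].mean())
b2=pickle.load(open("c0.pkl","rb"))[1]; d=np.abs(s["image"].astype(int)-b2["image"]).sum(2)>90
n,l,st,ce=cv2.connectedComponentsWithStats(d.astype(np.uint8)); print(st[1:][st[1:,4]>25])
E
```

```text
clock: 27.05
position: [0.4946, -0.2358, 0.0186]
ee_rot: [-3.142, 0.0, -2.958]
contact_force: [0.1, 0.1, 0.6]
finger_gap: 0.179
grip_force: 0.7
clock: 27.45
position: [0.4945, -0.2358, 0.0185]
ee_rot: [3.142, -0.0, -2.958]
contact_force: [1.3, 0.3, 0.1]
finger_gap: 0.44
grip_force: 0.0
clock: 28.35
position: [0.4947, -0.2357, 0.209]
ee_rot: [-3.141, 0.003, -2.958]
contact_force: [-0.2, -0.2, -0.6]
finger_gap: 0.454
grip_force: 0.0
block px [275 163  13  57] [ 0.49123757 -0.23578553  0.048     ]
gauge change 6.515238095238095
[[  286     0    44   108  2680]
 [  379     0    50    60  1449]
 [  431     0    88   218 13444]
 [  519     0    41   156  5298]
 [  300   114    13    15   149]
 [  381   121    15    33   169]
 [  388   120    15    34   166]
 [  374   122    14    34   155]
 [  398   129    11    22    85]
 [  372   142     9    17    85]
 [  318   152    54    51  1292]
 [  376   179   112   103  5087]
 [  257   185   303   201 16403]
 [  509   186    51    53   678]
 [  544   250    11     6    37]]
```

```bash
python3 -c "
from bench import robot
print(robot.sign_off())"
```

```text
the job is handed in; nothing more can be done
None
```

The job is handed in: the disc lies flat on the anvil against the two front pins, and the paddle is back flat on the bench, released, with the arm clear. It took about 28 s, and the highest force I read on the gauge was about 10 N.

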